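# Take the radios out of the locked counter case

## Task

Release the quarter-turn latch of the counter case, slide its clear panel right open, tip the radios up by pressing the front pads of their cradles, and lay every radio flat in the order tray, not on top of one another. Then press the cradles back down level, slide the panel fully shut and latch it again; leave the polish bottle, the mug and the tape where they are.

Things in the scene. Friction and masses are not known exactly. Their poses are not given: they have to be found in the camera images.
- well (a point): Fixed grey counter case, 261 (x) by 536 mm (y), walls 8 mm thick and 104 high, slide rails 114 high. Point on the counter below the middle of the cradles' axle; x to the back of the case, y to its left, z up. The open well spans x -115..130, y -128..128; at y 136..400 is a closed compartment 100 mm high, over which the panel slides. Three rocker cradles lie at y -80, 0, +80.
- ribs (a point): Top of the fixed white ribs, 99 mm above the counter at x 33, y 40 mm of the well. Each cradle lies in a slot 52 mm wide between ribs 28 mm thick: x -25..92 they are 99 mm high, x 92..122 only 82 mm. No ribs at the front, where the pads are.
- panel (a joint): Clear sliding panel (250 x 256 x 5 mm, upper face 111 mm above the counter) over the well, m: 0 = shut, 0.255 = fully open, moving along the well's +y until it lies over the stock compartment. About 2 N to slide; stays where left. Move it by its latch knob.
- knob (a joint): Quarter-turn cam latch knob on the panel, rad: 0 = latched, 1.57 = released by turning it CLOCKWISE seen from above. When latched, its steel cam on top of the panel catches a steel keeper on the front rail (top 121 mm above the counter) and the panel cannot slide. It latches only with the panel shut. About 0.06 N m, stays where left.
- knob_grip (a point): Middle of the knob's black grip bar (12 mm wide, 44 mm long, 34 mm tall, 125.5 to 159.5 mm above the counter; this point at 142.5 mm on the turning axis). The bar lies along this point's y axis; at joint 0 that is along the well's y. With the panel shut the knob is at x -80, y -95 mm in the well's frame, and it travels with the panel.
- tray_in (a point): Loose grey order tray on the counter to the right of the case (190 mm x by 250 mm y, 30 mm high, walls and floor 5 mm, 0.7 kg). This point is the centre of its inner floor, 5 mm above the counter; axes along its sides, z up.
- cradle0 (a joint): The right-hand (y -80 mm) aluminium rocker cradle, rad: 0 = level, 0.5 = fully tipped. Axle along y, 52 mm above the counter, at x 0 of the well. Pressing its front pad (4 to 6 N) tips its back end, with the radio, up out of the slot; friction (0.22 N m) holds it where it is left, so it is brought level again by pressing its raised back end (2 to 3 N when empty).
- pad0 (a point): Middle of the upper face of cradle0's black front pad (48 mm along x, 46 wide, 6 thick). Level: 66 mm in front of the axle, 80 mm above the counter; fully tipped: 71 mm in front, 45 mm above the counter. Its axes turn with the cradle.
- tail0 (a point): Upper face of cradle0's floor, 10 mm from its back end. Level: 108 mm behind the axle, 60 mm above the counter; fully tipped: 91 mm behind, 111 mm above the counter. The floor is 46 mm wide, 6 thick, and runs from 27 mm in front of the axle to 118 mm behind.
- radio0_mid (a point): Radio (may be absent), lying on its back in cradle0. Middle of its black body, 115 (x) by 44 (y) by 38 mm (z, screen side), 0.22 kg. A stub aerial 22 mm long and a small knob stand out of its +x end, to the back of the case. Level, its top is flush with the ribs and it cannot be grasped; tipped, its back end stands 30 mm out of the slot and can be grasped across the 44 mm.
- cradle1 (a joint): The middle (y 0) aluminium rocker cradle, rad: 0 = level, 0.5 = fully tipped. Axle along y, 52 mm above the counter, at x 0 of the well. Pressing its front pad (4 to 6 N) tips its back end, with the radio, up out of the slot; friction (0.22 N m) holds it where it is left, so it is brought level again by pressing its raised back end (2 to 3 N when empty).
- pad1 (a point): Middle of the upper face of cradle1's black front pad (48 mm along x, 46 wide, 6 thick). Level: 66 mm in front of the axle, 80 mm above the counter; fully tipped: 71 mm in front, 45 mm above the counter. Its axes turn with the cradle.
- tail1 (a point): Upper face of cradle1's floor, 10 mm from its back end. Level: 108 mm behind the axle, 60 mm above the counter; fully tipped: 91 mm behind, 111 mm above the counter. The floor is 46 mm wide, 6 thick, and runs from 27 mm in front of the axle to 118 mm behind.
- radio1_mid (a point): Radio (may be absent), lying on its back in cradle1. Middle of its black body, 115 (x) by 44 (y) by 38 mm (z, screen side), 0.22 kg. A stub aerial 22 mm long and a small knob stand out of its +x end, to the back of the case. Level, its top is flush with the ribs and it cannot be grasped; tipped, its back end stands 30 mm out of the slot and can be grasped across the 44 mm.
- cradle2 (a joint): The left-hand (y +80 mm) aluminium rocker cradle, rad: 0 = level, 0.5 = fully tipped. Axle along y, 52 mm above the counter, at x 0 of the well. Pressing its front pad (4 to 6 N) tips its back end, with the radio, up out of the slot; friction (0.22 N m) holds it where it is left, so it is brought level again by pressing its raised back end (2 to 3 N when empty).
- pad2 (a point): Middle of the upper face of cradle2's black front pad (48 mm along x, 46 wide, 6 thick). Level: 66 mm in front of the axle, 80 mm above the counter; fully tipped: 71 mm in front, 45 mm above the counter. Its axes turn with the cradle.
- tail2 (a point): Upper face of cradle2's floor, 10 mm from its back end. Level: 108 mm behind the axle, 60 mm above the counter; fully tipped: 91 mm behind, 111 mm above the counter. The floor is 46 mm wide, 6 thick, and runs from 27 mm in front of the axle to 118 mm behind.
- radio2_mid (a point): Radio (may be absent), lying on its back in cradle2. Middle of its black body, 115 (x) by 44 (y) by 38 mm (z, screen side), 0.22 kg. A stub aerial 22 mm long and a small knob stand out of its +x end, to the back of the case. Level, its top is flush with the ribs and it cannot be grasped; tipped, its back end stands 30 mm out of the slot and can be grasped across the 44 mm.
- polish: White bottle of boat polish, 66 mm across, 190 mm tall, a bystander; origin at its foot.
- mug: White mug, 80 mm across, 90 mm tall, a bystander; origin at its foot.
- tape: Cardboard-coloured roll of tape lying flat, 100 mm across, 40 mm tall, a bystander; origin at the centre of its underside.

How it is judged:
By the outcome, as a careful person would: the job done as asked, in the order asked, and still so for the second after the job is handed in, with the robot touching nothing.
Of radio0, radio1, radio2 only 2 to 3 are there at a start; the rules pass over those that are not, and their reading is None.
At some moment in a run one of tray may be knocked a few centimetres aside while the robot is not near it.
Once in a run the grip may slacken for a moment while it holds something.
It also fails if it takes over 210 s, if anything falls off the work surface, if the arm or the gripper's body presses on something with over 40 N, if the wrist force passes 120 N, or if a joint passes its speed limit or range.

## Robot

A 6-joint arm with a two-finger parallel gripper is mounted at the origin on the work surface. World frame = base frame: x ahead of the robot, y to its left, z up, the work surface at z = 0. Lengths are in m, angles in rad, forces in N, time in s.
With the tool pointing down it reaches from about 0.325 to 0.75 m from the base axis. Payload 7.6 kg.
Tool frame: the origin (TCP) lies on the mounting face of the last link; the fingertips stand 173 mm ahead of it and the grasp point (between the pads) lies env.tcp_to_grasp ahead of it (env.tcp_to_grasp is the distance from the TCP to the grasp point, in m); z points along the fingers, y is the line along which they close (so a half turn about z gives the same grasp; the last joint's range is limited). The gripper opens to 85 mm and grips with 20 to 120 N. Pads are 22 mm wide; open, the fingers measure 114 mm over their backs; the gripper's body (76 mm by 85 mm) begins 54 mm behind the grasp point. The pads swing forward as they close: fully open they stand 13 mm farther back than shut.
Start: joints at [1.264, 0.052, 1.401, -0, 1.689, -0.07], TCP at [0.123, 0.51, 0.405] pointing down, gripper open.
Joint ranges: [-2.9, 2.9], [-0.91, 2.17], [0.12, 2.37], [-1.06, 4.2], [0.26, 2.73], [-2.93, 2.93]. Speed limits (rad/s): [2.57, 2.57, 3.01, 3.14, 3.14, 3.14].

## Interface

Orientations are given as a unit quaternion [w, x, y, z].
In Python, from station import env gives the robot as it stands. The module is installed in compiled form; this text tells all that it offers. Calls block until the motion is done:
- env.reach(position, orientation): joint-space move of the TCP to a pose.
- env.move_l(position, attitude=None, rate=0.15, guard=None): straight line of the TCP; attitude=None keeps the orientation; rate is the mean speed in m/s. With guard (N) it stops when the force on the tool has changed by that much, and returns True; else False.
- env.goto_joints(angles): joint-space move.
- env.grip(opening, newtons=None): finger opening in m; newtons is the grip in N (None keeps the last); returns when the fingers have stopped.
- env.dwell(seconds).
- env.solve_ik(position, orientation): joint angles nearest the present ones, or None.
- env.capture(name): name is "scene" or "top" or "wrist"; returns the picture (420x560x3 uint8, red, green, blue); there is no depth.
- env.camera_info(name): a dict with "K" (3x3 intrinsics, pixels), "k1" (the pictures are not rectified: a ray, as slopes to the right and down, at radius r is drawn at 1 + k1 r^2 times it, then the intrinsics apply), "R" (3x3) and "t" (3): a world point X has camera coordinates R X + t; the wrist camera has in their place "T_tool_cam" (4x4, takes a point from camera to tool coordinates, whose origin is the TCP and whose axes are the flange's). Camera axes: x right, y down, z forward; pixel columns grow to the right and rows downward; lengths in m; the calibration is good to about 2 mm. A picture is of the moment at which its call begins: read the wrist's pose just before it. camera_info takes no time and is no camera call.
A pose or a line that the arm cannot do raises env.Unreachable and nothing moves.
- env.sign_off(): hands the job in; it is judged then, once.
Readings, each from a call of its own:
- env.current_time_s(): time.
- env.current_joint_positions(): joint angles.
- env.current_qvel(): joint speeds.
- env.current_tau(): joint torques, N m.
- env.current_ee_pos(): TCP position.
- env.current_tool_rot(): TCP orientation.
- env.current_wrist_force(): force on the tool from outside, world axes, zero at the start.
- env.current_ft_torque(): the same for the moment, N m.
- env.current_grip_width(): finger opening in m.
- env.current_grasp_force(): force on a finger pad.
Only numpy, scipy, OpenCV 4.12 (cv2) and the standard library are available. Lean on these libraries where they do the work, as an engineer would, in place of code of your own. Each camera call takes 0.05 s, during which the arm holds its last target. There are 200 camera calls.

## Working session

There is one attempt and no reset: what is moved stays moved. The work goes in short steps, each a Python script; the robot and the scene stay as the last script left them, time stands still between calls to the robot, and variables do not carry over. Pictures are saved under pics/ and viewed, at most 16 in all, crops included, and the job is handed in when it is done.

```bash
mkdir -p pics; ls
python3 - <<'E'
from station import env
import cv2,numpy as np
np.set_printoptions(precision=4,suppress=True)
for n in("scene","top"):
    cv2.imwrite(f"pics/{n}0.png",env.capture(n)[:,:,::-1]); print(n,env.camera_info(n))
print(env.camera_info("wrist"),env.tcp_to_grasp,env.current_ee_pos(),env.current_tool_rot(),env.current_time_s())
E
```

```text
pics
scene {'K': array([[521.6936,   0.    , 286.0131],
       [  0.    , 521.6936, 202.3035],
       [  0.    ,   0.    ,   1.    ]]), 'k1': 0.05265559017485288, 'R': array([[ 0.7288,  0.6848, -0.0007],
       [ 0.4967, -0.5293, -0.6879],
       [-0.4714,  0.501 , -0.7258]]), 't': array([-0.3816, -0.1407,  1.8306])}
top {'K': array([[433.6282,   0.    , 278.0049],
       [  0.    , 433.6282, 207.6099],
       [  0.    ,   0.    ,   1.    ]]), 'k1': 0.0031997047348390727, 'R': array([[-0.0008, -1.    ,  0.0047],
       [-0.9971,  0.0004, -0.0755],
       [ 0.0754, -0.0048, -0.9971]]), 't': array([0.0348, 0.5214, 1.203 ])}
{'K': array([[370.9733,   0.    , 279.893 ],
       [  0.    , 370.9733, 210.5403],
       [  0.    ,   0.    ,   1.    ]]), 'k1': -0.007893152262859348, 'T_tool_cam': array([[ 0.0002, -0.9616, -0.2744,  0.07  ],
       [ 1.    ,  0.0001,  0.0004, -0.0001],
       [-0.0003, -0.2744,  0.9616,  0.0307],
       [ 0.    ,  0.    ,  0.    ,  1.    ]])} 0.1547 [0.1231 0.5103 0.404 ] [-0.0001  0.1181  0.993  -0.0007] 0.1
```

View pics/top0.png

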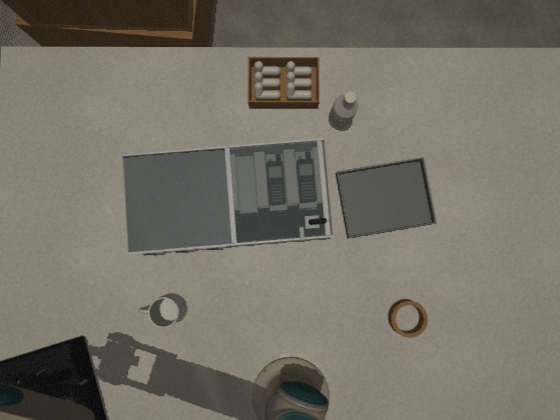

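View pics/scene0.png

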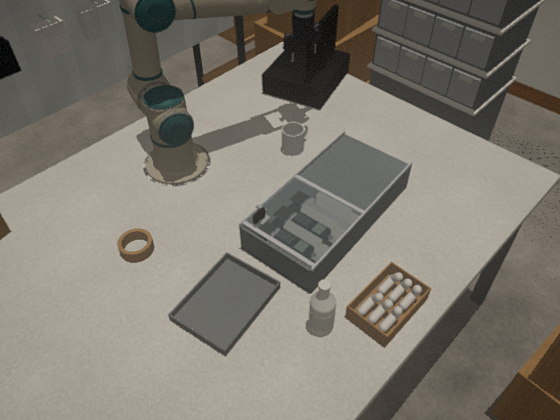

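```bash
cat > lib.py <<'E'
from station import env
import cv2,numpy as np
from scipy.spatial.transform import Rotation as Ro
np.set_printoptions(precision=4,suppress=True)
def cam(n):
    i=env.camera_info(n)
    if n!="wrist": return i["K"],i["k1"],i["R"],i["t"]
    q=np.array(env.current_tool_rot()); T=np.eye(4); T[:3,:3]=Ro.from_quat(q,scalar_first=True).as_matrix(); T[:3,3]=env.current_ee_pos()
    W=np.linalg.inv(T@i["T_tool_cam"]); return i["K"],i["k1"],W[:3,:3],W[:3,3]
def p2w(c,uv,z):
    K,k,R,t=c; uv=np.atleast_2d(uv).astype(float)
    n=cv2.undistortPoints(uv[:,None],K,np.array([k,0,0,0.]))[:,0]
    d=np.c_[n,np.ones(len(n))]@R; o=-R.T@t
    return o+d*((np.asarray(z)-o[2])/d[:,2])[:,None]
def w2p(c,X):
    K,k,R,t=c; return cv2.projectPoints(np.atleast_2d(X).astype(float),cv2.Rodrigues(R)[0],t,K,np.array([k,0,0,0.]))[0][:,0]
def quat(yaw,tilt=0.):  # tool down, tool x axis at world angle yaw; tilt rotates about tool y
    c,s=np.cos(yaw),np.sin(yaw); x=np.array([c,s,0]); z=np.array([0,0,-1.]); R=np.c_[x,np.cross(z,x),z]
    return (Ro.from_matrix(R)*Ro.from_euler('y',tilt)).as_quat(scalar_first=True)
def rigid(L,W):  # 2D fit: world = R(a) L + t
    L=np.array(L);W=np.array(W);lc,wc=L.mean(0),W.mean(0);l=(L-lc)@[1,1j];w=(W-wc)@[1,1j]
    a=np.angle(np.vdot(l,w)); Rm=np.array([[np.cos(a),-np.sin(a)],[np.sin(a),np.cos(a)]]); t=wc-Rm@lc
    return a,t,(L@Rm.T+t-W)
def shot(n,f,box=None,s=1):
    c=cam(n); im=env.capture(n)[:,:,::-1]
    if box: im=im[box[1]:box[3],box[0]:box[2]]
    cv2.imwrite("pics/"+f,cv2.resize(im,None,fx=s,fy=s,interpolation=cv2.INTER_CUBIC)); return c
E
python3 - <<'E'
from lib import *
c=cam("top")
W=p2w(c,[(123,156),(323,140),(330,238),(129,252)],[.114]*4)[:,:2]
a,t,r=rigid([(138,400),(138,-136),(-123,-136),(-123,400)]*np.array(.001),W); print("well",W,a,t,r)
W=p2w(c,[(335,172),(423,158),(435,222),(348,238)],[.03]*4)[:,:2]
at,tt,r=rigid(np.array([(95,125),(95,-125),(-95,-125),(-95,125)])*.001,W); print("tray",W,at,tt,r)
print(p2w(c,[(317,221)],[.1595]), p2w(c,[(345,118),(165,318),(408,318)],[.0,0,.02]))
Rm=Ro.from_euler('z',a).as_matrix()[:2,:2]
for p in [(-80,-95),(-80,160),(-66,-80),(-66,80),(100,-80),(100,80),(80,0)]:
    w=Rm@np.array(p)*1e-3*1+t; print(p,w,np.hypot(*w))
E
```

```text
well [[ 0.65    0.4408]
 [ 0.6928 -0.0837]
 [ 0.4354 -0.0996]
 [ 0.3998  0.4188]] 0.07486068755096977 [0.5469 0.0369] [[ 0.0045  0.0053]
 [ 0.0019 -0.0047]
 [-0.0009 -0.0083]
 [-0.0055  0.0077]]
tray [[ 0.6211 -0.126 ]
 [ 0.661  -0.375 ]
 [ 0.4802 -0.4038]
 [ 0.4358 -0.1602]] 0.16982301171826777 [ 0.5495 -0.2662] [[ 0.0009 -0.001 ]
 [ 0.0033  0.0016]
 [-0.0032 -0.0017]
 [-0.001   0.0011]]
[[ 0.4774 -0.062   0.1595]] [[ 0.7845 -0.1609  0.    ]
 [ 0.2124  0.3517  0.    ]
 [ 0.2149 -0.3251  0.02  ]]
(-80, -95) [ 0.4742 -0.0638] 0.4784977441189102
(-80, 160) [0.4551 0.1904] 0.49338134517074916
(-66, -80) [ 0.4871 -0.0478] 0.48940188496459347
(-66, 80) [0.4751 0.1117] 0.48804745822936507
(100, -80) [ 0.6526 -0.0354] 0.6535537310680329
(100, 80) [0.6406 0.1241] 0.6525401105450862
(80, 0) [0.6267 0.0429] 0.6281289089508274
```

Run:
```python
import cv2
a=cv2.imread("pics/top0.png")[130:260,220:445]; cv2.imwrite("pics/top0c.png",cv2.resize(a,None,fx=3.5,fy=3.5,interpolation=cv2.INTER_CUBIC))
```

```text
(no output)
```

View pics/top0c.png

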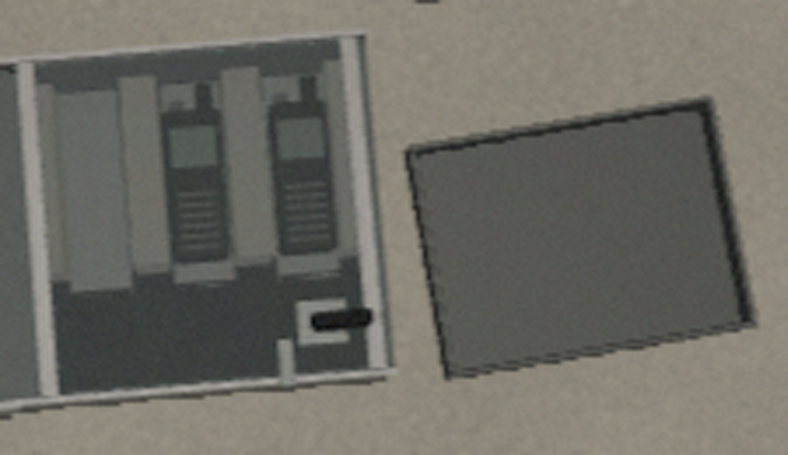

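Run:
```python
from lib import *
env.reach([0.53,-0.02,0.46],quat(0.075)); env.dwell(.3)
c=shot("wrist","w1.png",None,1.4); np.savez("w1.npz",*c)
print(env.current_time_s(),env.current_joint_positions())
a,t=.075,np.array([.5469,.0369])
print(p2w(c,[(280,210)],[.1]), -c[2].T@c[3])
```

```text
2.8333 [-0.107   0.0614  1.2821  0.      1.7981  1.3884]
[[ 0.5057 -0.0215  0.1   ]] [ 0.5992 -0.0145  0.4293]
```

View pics/w1.png

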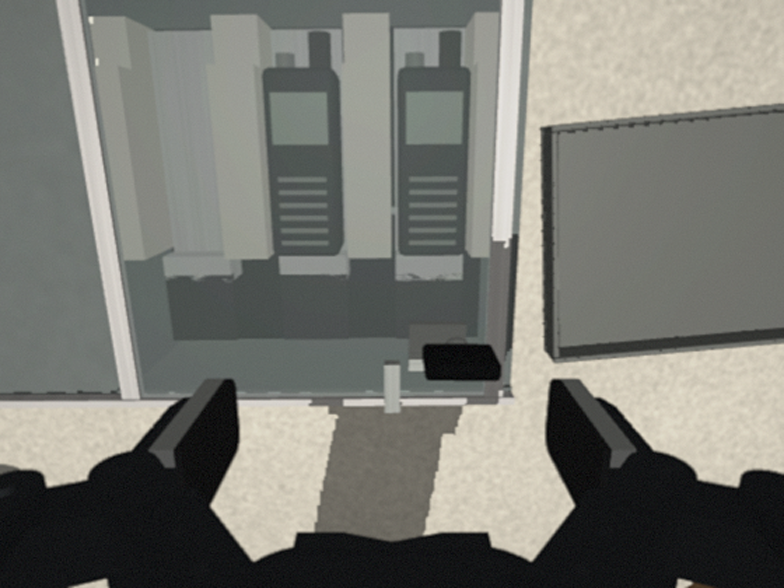

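Run:
```python
from lib import *
d=np.load("w1.npz"); c=[d[k] for k in d.files]; c[1]=float(c[1])
px=np.array([(346,258),(391,258),(219,259),(343,13),(388,12),(212,15),(462,367)])/1.4
L=np.array([(-25,-26),(-25,-54),(-25,54),(122,-26),(122,-54),(122,54),(-80,-95)])*.001
z=np.array([99,99,99,82,82,82,159.5])*.001
W=p2w(c,px,z)[:,:2]
a,t,r=rigid(L,W);print(a,t);print(r*1e3)
# tray near corners
W=p2w(c,np.array([(541,128),(553,358)])/1.4,[.03,.03])[:,:2];print("tray",W,np.linalg.norm(W[0]-W[1]))
v=W[0]-W[1];an=np.arctan2(v[1],v[0]);m=W.mean(0)+.125*np.array([np.sin(an),-np.cos(an)]);print(an,m)
```

```text
0.08217428871987151 [0.5508 0.0377]
[[ 0.7144 -0.2369]
 [ 0.7995  0.9543]
 [ 1.051  -2.7389]
 [ 0.4725  0.93  ]
 [ 0.1835  0.0545]
 [ 0.8553  1.7343]
 [-4.0762 -0.6973]]
tray [[ 0.6203 -0.1224]
 [ 0.4409 -0.1603]] 0.18335503760706215
0.20862453985484944 [ 0.5565 -0.2637]
```

```bash
cat >> lib.py <<'E'
A,T0=0.078,np.array([.5503,.0375]); G=env.tcp_to_grasp
def well(x,y,z=0): return np.r_[Ro.from_euler('z',A).as_matrix()[:2,:2]@np.array([x,y])/1000+T0,z]
def up(p,g=G): return np.array(p)+[0,0,g]
def st(*m): print(*m,"t",round(env.current_time_s(),2),"F",np.array(env.current_wrist_force()),"M",np.array(env.current_ft_torque()),"w",round(env.current_grip_width(),4),"gf",env.current_grasp_force())
E
python3 - <<'E'
from lib import *
k=np.array([.4785,-.0635,.147]); q=quat(A+np.pi/2)
env.reach(up(k)+[0,0,.08],q); env.grip(.05,30); 
print(env.move_l(up(k),rate=.12,guard=8)); st("down")
env.grip(0.0,30); st("gripped")
j=np.array(env.current_joint_positions())
for s in(.5,1.,1.58):
    g=j.copy(); g[5]+=s; env.goto_joints(g); st(s)
shot("wrist","w2.png")
E
```

```text
False
down t 5.58 F [-0.3782  0.461  -0.6139] M [ 0.014   0.0081 -0.0266] w 0.0502 gf 0.0
gripped t 6.0 F [ 1.8085 -0.0045  2.9704] M [ 0.0024 -0.1342 -0.0521] w 0.0108 gf 35.19064486026764
0.5 t 6.55 F [ 3.9373 -0.0029 -0.2196] M [-0.0459 -0.5902 -0.0767] w 0.0114 gf 34.6389502286911
1.0 t 7.1 F [ 6.3818 -1.4961 -1.2717] M [-0.1389 -0.9327 -0.0624] w 0.011 gf 34.49498891830444
1.58 t 7.71 F [ 5.5858 -0.8108 -2.2355] M [-0.1377 -0.9761  0.3151] w 0.0116 gf 34.496546387672424
```

View pics/w2.png

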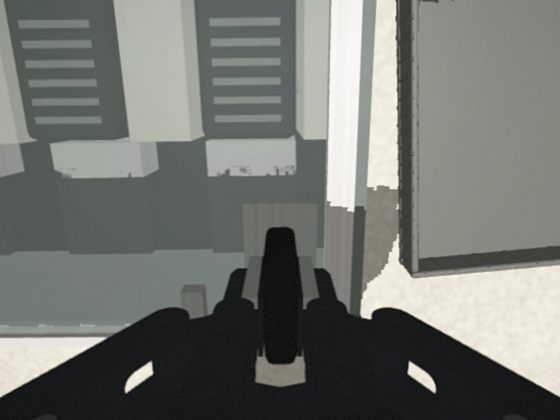

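The bar (280, 295) now lies along the well's x, gripped centrally, so the latch is released. The panel slides next.

Run:
```python
from lib import *
p=np.array(env.current_ee_pos()); d=well(0,1)-well(0,0); d/=np.linalg.norm(d)
for s in(.03,.13,.225,.259):
    r=env.move_l(p+d*s,rate=.12 if s<.23 else .05,guard=25); st(s,r,np.dot(np.array(env.current_ee_pos())-p,d))
    if r: break
np.save("kopen.npy",np.array(env.current_ee_pos()))
env.grip(.045); env.move_l(np.array(env.current_ee_pos())+[0,0,.08],rate=.2)
env.reach([0.53,-0.02,0.46],quat(A)); env.grip(0.0)
c=shot("wrist","w3.png",None,1.4); np.savez("w3.npz",*c); st()
```

```text
0.03 False 0.030233525389098476 t 8.16 F [ 4.7229  1.7399 -1.6824] M [ 0.3431 -0.675   0.4237] w 0.0115 gf 34.69223141670227
0.13 False 0.12963905415539215 t 9.14 F [-1.197   1.4891  2.192 ] M [0.2867 0.3275 0.4909] w 0.0113 gf 35.24114906787872
0.225 False 0.22559985976410102 t 10.08 F [-4.8529  1.8113  3.2906] M [0.1541 0.9893 0.4083] w 0.0113 gf 35.484477281570435
0.259 True 0.25625669907411813 t 10.75 F [-1.3553 -4.2871  4.7551] M [-0.3768  0.2006  0.3707] w 0.0116 gf 35.84429204463959
t 13.2 F [ 0.4156  0.0029 -0.619 ] M [ 0.0105 -0.028   0.041 ] w -0.0003 gf 0.0
```

View pics/w3.png

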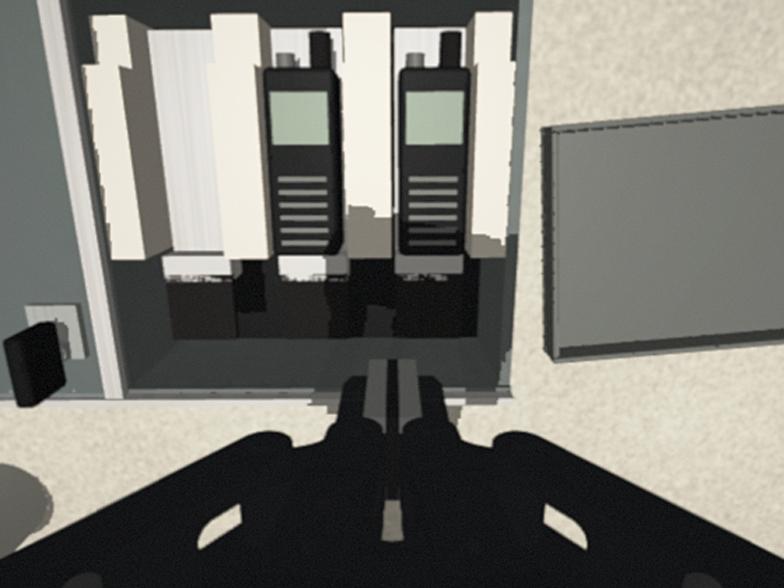

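The panel is fully open with the knob at (35, 360), the radios are in cradles 0 and 1, and cradle 2 is empty. I'll measure the radios, then press pads 0 and 1.

```bash
sed -i 's/^A,T0=.*;/A,T0=0.081,np.array([.5508,.0377]);/' lib.py
python3 - <<'E'
from lib import *
d=np.load("w3.npz"); c=[d[k] for k in d.files]; c[1]=float(c[1])
W=p2w(c,np.array([(400,254),(464,254),(399,69),(468,69),(273,254),(330,254),(264,69),(333,69),(346,258),(392,258),(220,258),(112,260)])/1.4,[.098]*8+[.099]*4)
Rm=Ro.from_euler('z',A).as_matrix()[:2,:2]
print((W[:,:2]-T0)@Rm*1000)
def tip(x,y,z): return well(x,y,z)+[0,0,.173]
q=quat(A)
for y in(-80,0):
    env.reach(tip(-68,y,.15),q)
    env.move_l(tip(-68,y,.095),rate=.15)
    r=env.move_l(tip(-68,y,.070),rate=.04,guard=3); st("touch",r,env.current_ee_pos()[2]-.173)
    r=env.move_l(tip(-70,y,.043),rate=.04,guard=16); st("press",r,env.current_ee_pos()[2]-.173)
    env.move_l(tip(-68,y,.15),rate=.2)
env.reach([0.50,-0.02,0.46],quat(A)); c=shot("wrist","w4.png",None,1.4); np.savez("w4.npz",*c); st()
shot("scene","s4.png",(220,120,430,290),3.5)
E
```

```text
[[ -23.3851  -60.7696]
 [ -23.4747 -102.3097]
 [  87.8604  -59.9672]
 [  87.7824 -100.7412]
 [ -23.1882   21.6948]
 [ -23.2798  -15.3322]
 [  88.1133   19.8417]
 [  87.9674  -20.9646]
 [ -25.7405  -25.7407]
 [ -25.8091  -55.5722]
 [ -25.5369   56.0738]
 [ -26.6702  126.6531]]
touch True 0.07817590491680626 t 14.81 F [ 0.2881 -0.5822  0.2361] M [-0.0054  0.0266  0.0009] w -0.0 gf 0.0
press True 0.04938715096927643 t 15.54 F [-4.8953  0.3338  8.8775] M [ 0.058   0.649  -0.0165] w -0.0001 gf 4.5620629750192165
touch True 0.0781787137951358 t 17.59 F [-0.416  -0.1388  0.3331] M [0.0508 0.0254 0.0077] w -0.0002 gf 0.0
press True 0.04948857993096162 t 18.32 F [-4.6537 -0.3535  8.2878] M [ 0.0237  0.6477 -0.0045] w -0.0002 gf 4.732159953564405
t 19.67 F [ 0.4355 -0.0861 -0.8975] M [-0.028  -0.0044 -0.0634] w 0.0 gf 0.0
```

View pics/w4.png

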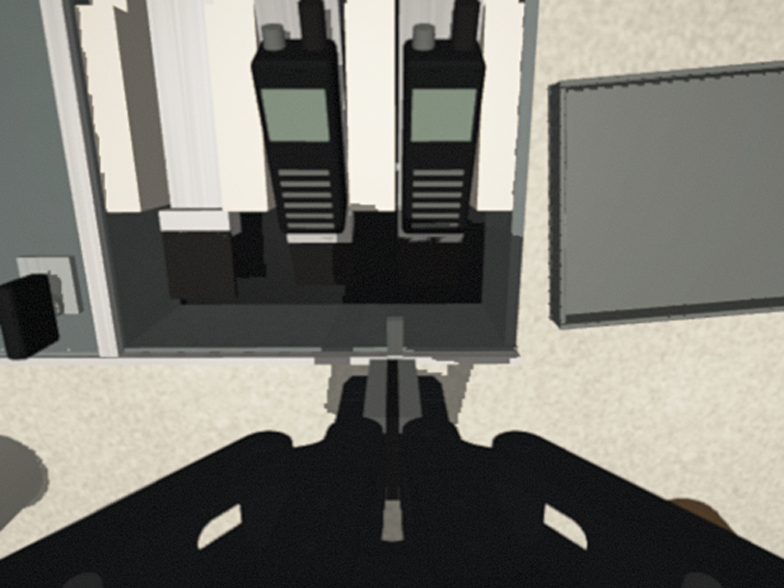

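View pics/s4.png

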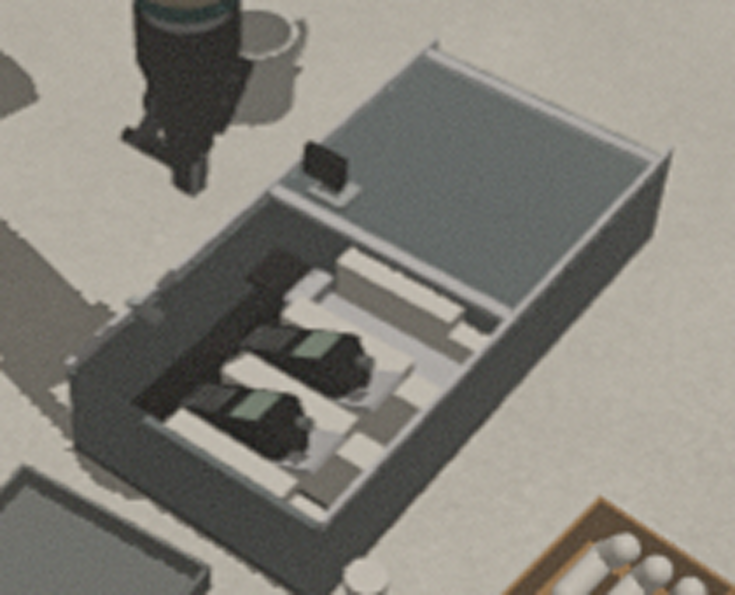

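Both radios are tipped up (aerial ends at about (310, 25) and (465, 25) in the wrist view), with the tray unmoved. I'll check automatic tray finding on saved image first.

```bash
cat >> lib.py <<'E'
def tray(f=None):
    im=cv2.imread(f) if f else env.capture("top")[:,:,::-1]; c=cam("top")
    g=cv2.GaussianBlur(cv2.cvtColor(np.ascontiguousarray(im),cv2.COLOR_BGR2GRAY),(3,3),0); m=(g<105).astype(np.uint8); m[:,:331]=0; m[:130]=0; m[290:]=0
    cs=cv2.findContours(m,cv2.RETR_EXTERNAL,cv2.CHAIN_APPROX_NONE)[0]; k=max(cs,key=cv2.contourArea)
    b=cv2.boxPoints(cv2.minAreaRect(k)); W=p2w(c,b,[.028]*4)[:,:2]; m=W.mean(0)
    e=[W[1]-W[0],W[2]-W[1]]; l=max(e,key=np.linalg.norm); s=min(e,key=np.linalg.norm); a=np.arctan2(-l[0],l[1]); a=(a+np.pi/2)%np.pi-np.pi/2
    return m,a,np.linalg.norm(s),np.linalg.norm(l)
E
python3 - <<'E'
from lib import *
g=cv2.imread("pics/top0.png",0); print(g[200,330:445:5],g[150:250:5,385])
print(tray("pics/top0.png")); print(tray())
E
```

```text
[129 136  71  89  87  91  85  88  87  88  83  87  86  85  83  86  82  83
  81  84  69 141 135] [134 135 128  40  84  87  87  86  88  88  87  86  85  89  85  85  72 135
 136 135]
(array([ 0.5495, -0.2663]), np.float64(0.1707803175810736), np.float64(0.19246088625483904), np.float64(0.25952857574481597))
(array([ 0.4776, -0.2473]), np.float64(-1.4599160194260992), np.float64(0.31956625529789856), np.float64(0.33357144757385926))
```

```bash
cat >> lib.py <<'E'
U,V,TH=73.,38.,.5
def pick(y,ty):
    q=quat(A,TH); ax=np.r_[Ro.from_euler('z',A).as_matrix()[:,0]]; zt=np.sin(TH)*ax+np.array([0,0,-np.cos(TH)])
    c,s=np.cos(TH),np.sin(TH); g=well(U*c-V*s,y,.052+(U*s+V*c)/1000); p=g-zt*G
    env.reach(p-zt*.09,q); env.grip(.054,45)
    r=env.move_l(p,rate=.1,guard=9); st("at",r,np.linalg.norm(np.array(env.current_ee_pos())-p))
    if r: return False
    env.grip(0.0,45); st("grip")
    env.move_l(p-zt*.05,rate=.1); env.move_l(p-zt*.05+[0,0,.09],rate=.2); st("lift"); return True
E
python3 - <<'E'
from lib import *
print(pick(-80.5,0)); print(tray())
shot("wrist","w5.png"); shot("top","t5.png",(200,110,480,320),2)
E
```

```text
at False 0.0006200591598762143 t 22.12 F [0.0767 0.0118 0.2339] M [-0.0161  0.2215 -0.0144] w 0.054 gf 0.0
grip t 22.36 F [-1.2668  0.3052  2.9113] M [-0.0193  0.3425 -0.0458] w 0.0432 gf 48.93534064292908
lift t 23.61 F [-0.1452  0.8291 -2.1506] M [-0.0128  0.3507  0.0313] w 0.0428 gf 48.46565544605255
True
(array([ 0.4756, -0.2455]), np.float64(-1.4352756119495211), np.float64(0.3233738422918662), np.float64(0.3293001180734534))
```

View pics/w5.png

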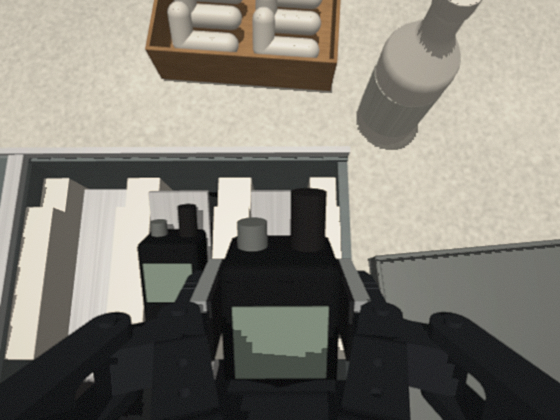

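View pics/t5.png

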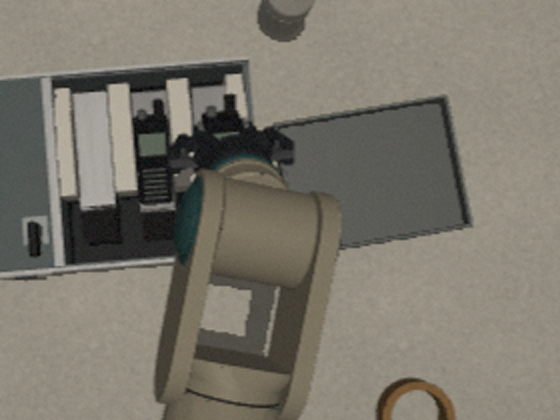

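```bash
cat >> lib.py <<'E'
def place(m,a,y):
    R2=Ro.from_euler('z',a).as_matrix()[:2,:2]; g=np.r_[m+R2@np.array([.029,y]),.035]; q=quat(a)
    env.reach(up(g)+[0,0,.12],q); st("hover")
    env.move_l(up(g)+[0,0,.015],rate=.18)
    r=env.move_l(up(g)-[0,0,.004],rate=.03,guard=2.5); st("down",r,env.current_ee_pos()[2]-G)
    env.grip(.058); env.move_l(up(g)+[0,0,.15],rate=.2); st("released")
E
python3 - <<'E'
from lib import *
place(np.array([.551,-.2655]),.175,-.05)
shot("wrist","w6.png")
E
```

```text
hover t 24.87 F [-0.0748  0.2316 -1.4731] M [ 0.0675 -0.0571 -0.0002] w 0.0431 gf 48.3686363697052
down True 0.03610562478509771 t 26.1 F [-1.095   0.6674  4.7828] M [0.1488 0.1921 0.0358] w 0.0431 gf 49.531660079956055
released t 27.29 F [ 0.2476 -0.0045 -0.7966] M [ 0.0278  0.03   -0.0309] w 0.0578 gf 0.0
```

View pics/w6.png

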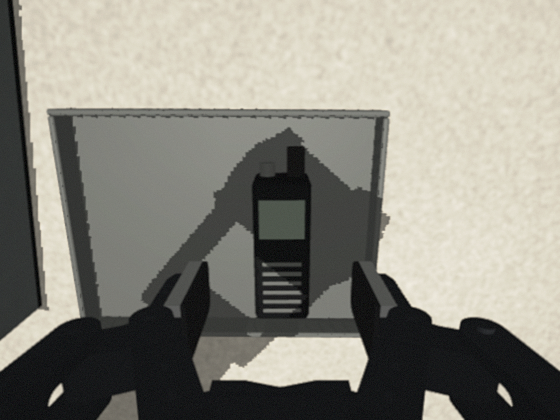

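Radio0 lies flat inside the tray (body 252–310 × 175–318), with its aerial at the back end. Radio1 is next.

Run:
```python
from lib import *
print(pick(-0.5,0))
m,a=np.array([.551,-.2655]),.175
R2=Ro.from_euler('z',a).as_matrix()[:2,:2]; g=np.r_[m+R2@np.array([.036,.05]),.035]
env.reach(up(g)+[0,0,.15],quat(a)); st("hover"); c=shot("wrist","w7.png"); np.savez("w7.npz",*c)
```

```text
at False 0.0006359939817419853 t 29.93 F [-0.1253 -0.5463  0.1907] M [ 0.0376  0.2501 -0.0078] w 0.0541 gf 0.0
grip t 30.17 F [-1.2009 -0.1419  3.4359] M [0.0144 0.3277 0.0361] w 0.0431 gf 48.43627095222473
lift t 31.42 F [ 0.7394  0.4995 -3.6104] M [-0.056   0.3248  0.0268] w 0.0436 gf 47.844935059547424
True
hover t 32.42 F [ 1.0582  0.3437 -1.3804] M [-0.0252 -0.1089  0.0524] w 0.0434 gf 47.77450203895569
```

View pics/w7.png

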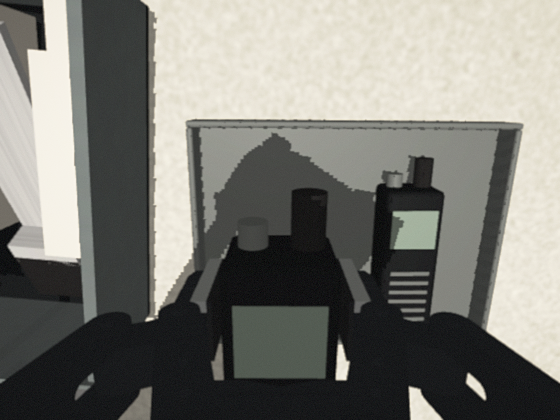

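The tray is still in place, with radio0 on its right. I'll fit the tray from its back corners at (188,122) and (522,126), then place.

Run:
```python
from lib import *
d=np.load("w7.npz"); c=[d[k] for k in d.files]; c[1]=float(c[1])
W=p2w(c,[(188,122),(522,126)],[.03]*2)[:,:2]; v=W[0]-W[1]; a=np.arctan2(-v[0],v[1]); x=np.array([np.cos(a),np.sin(a)])
m=W.mean(0)-.095*x; print(W,np.linalg.norm(v),a,m)
assert np.linalg.norm(m-[.551,-.2655])<.02
m=m+x*.007
place(m,a,.05)
env.reach([.53,-.17,.46],quat(A)); c=shot("wrist","w8.png",None,1.4); np.savez("w8.npz",*c); st()
```

```text
[[ 0.6224 -0.1324]
 [ 0.6628 -0.3747]] 0.24566048609564486 0.16517078180704564 [ 0.5489 -0.2692]
hover t 32.73 F [ 0.2385  0.3734 -1.3129] M [ 0.0574 -0.0907 -0.0265] w 0.0435 gf 47.64798581600189
down True 0.03600471173448078 t 33.96 F [-0.104   0.9586  3.7521] M [ 0.0348  0.2167 -0.0286] w 0.0432 gf 48.72405230998993
released t 35.15 F [ 0.0174  0.7699 -1.0835] M [-0.0121 -0.005   0.0104] w 0.0581 gf 0.0
t 35.8 F [ 0.0649 -0.6311 -0.6598] M [ 0.0278 -0.0469 -0.0466] w 0.0579 gf 0.0
```

View pics/w8.png

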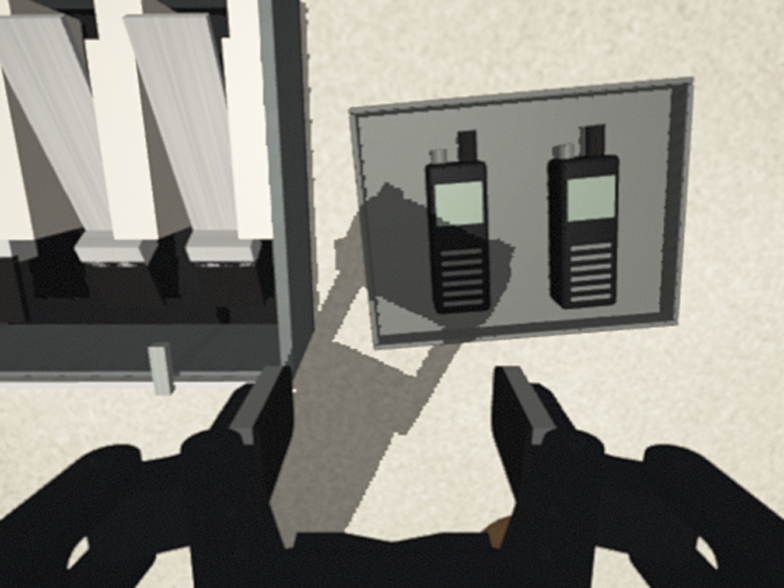

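Both radios lie flat and apart in the tray, and the cradles are still tipped. Next I press the tails back level.

Run:
```python
from lib import *
def tip(x,y,z): return well(x,y,z)+[0,0,.173]
q=quat(A); env.grip(0.0)
for y in(-80,0):
    env.reach(tip(92,y,.18),q); env.move_l(tip(92,y,.122),rate=.15)
    r=env.move_l(tip(104,y,.075),rate=.05,guard=9); st("a",r,env.current_ee_pos()[2]-.173)
    r=env.move_l(tip(104,y,.054),rate=.03,guard=9); st("b",r,env.current_ee_pos()[2]-.173)
    env.move_l(tip(100,y,.18),rate=.2)
env.reach([0.51,0.02,0.46],quat(A)); c=shot("wrist","w9.png",None,1.4); np.savez("w9.npz",*c); st()
```

```text
a False 0.07475522102348597 t 38.88 F [0.0881 0.7566 0.4194] M [ 0.0023  0.0084 -0.0891] w -0.0 gf 0.0
b True 0.06037620919965783 t 39.42 F [-1.088   0.1623  6.1676] M [-0.0183  0.2781 -0.0216] w -0.0003 gf 3.3010653682867996
a False 0.07475946182165422 t 42.24 F [ 0.0111 -0.1567 -0.4725] M [-0.0025 -0.0312 -0.0135] w -0.0001 gf 0.0
b True 0.06030300907551012 t 42.78 F [-1.8541  0.4438  7.2683] M [-0.0345  0.2519 -0.0265] w -0.0003 gf 3.314344042155426
t 44.33 F [-0.9658  0.1006 -0.2608] M [-0.0107  0.027  -0.0116] w -0.0 gf 0.0
```

View pics/w9.png

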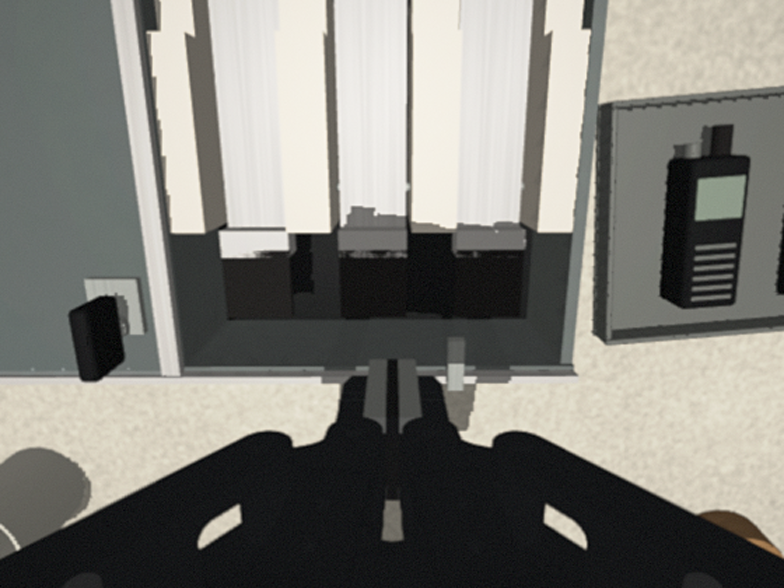

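All three cradles are level (pads in line, rows 255–318). Now I shut and latch the panel.

Run:
```python
from lib import *
k=np.load("kopen.npy"); q=quat(A-.009); d=well(0,1)-well(0,0); d/=np.linalg.norm(d)
env.reach(k+[0,0,.09],q); env.grip(.045,35); print(env.move_l(k,rate=.12,guard=8)); env.grip(0.0,35); st("grip")
p=np.array(env.current_ee_pos())
for s in(.12,.235,.2575):
    r=env.move_l(p-d*s,rate=.12 if s<.24 else .04,guard=20); st(s,r,np.dot(p-np.array(env.current_ee_pos()),d))
    if r: break
print(env.current_ee_pos())
j=np.array(env.current_joint_positions())
for s in(.8,1.4,1.585):
    g=j.copy(); g[5]-=s; env.goto_joints(g); st(s)
shot("wrist","w10.png")
```

```text
False
grip t 46.91 F [-1.1718 -9.3814  4.344 ] M [-1.3332  0.2425  0.2269] w 0.0112 gf 38.36098372936249
0.12 False 0.12018777886912585 t 48.07 F [ 5.0374 -1.3756 -1.1548] M [-0.0594 -0.9684  0.1845] w 0.0118 gf 37.413827776908875
0.235 False 0.23499398185133394 t 49.17 F [ 7.3083 -0.7543 -2.9544] M [ 0.011  -1.2108  0.229 ] w 0.011 gf 37.33693063259125
0.2575 False 0.2564395222615741 t 49.89 F [ 6.4171  6.1898 -0.6537] M [ 1.0797 -1.1143  0.1886] w 0.0114 gf 37.61217176914215
[ 0.4802 -0.0647  0.3035]
0.8 t 50.67 F [-1.3321  6.3244  2.8961] M [0.9547 0.2894 0.1249] w 0.0115 gf 38.076395988464355
1.4 t 51.3 F [-6.3558  6.587   5.4701] M [ 1.1993  1.0636 -0.0101] w 0.0114 gf 38.52468252182007
1.585 t 51.6 F [-7.1926  7.6636  7.1845] M [ 1.1497  1.3275 -0.1241] w 0.0113 gf 38.626654744148254
```

Run:
```python
from lib import *
p=np.array(env.current_ee_pos())
d=well(0,1)-well(0,0); d/=np.linalg.norm(d)
print("latched?",env.move_l(p+d*.006,rate=.02,guard=14)); st("pull",np.dot(np.array(env.current_ee_pos())-p,d))
env.move_l(p,rate=.03); st("back")
env.grip(.05); env.move_l(p+[0,0,.09],rate=.2)
env.reach([0.52,-0.11,0.46],quat(A)); c=shot("wrist","w11.png",None,1.4); st()
env.goto_joints([1.264,0.052,1.401,0,1.689,-0.07]); a=env.capture("top")[:,:,::-1]; cv2.imwrite("pics/t11.png",cv2.resize(a[40:350,100:470],None,fx=2,fy=2)); st()
```

```text
latched? False
pull 0.0060339901121364324 t 52.15 F [-5.5746 -0.7414  5.4939] M [-0.1263  1.1102 -0.1622] w 0.011 gf 38.41232657432556
back t 52.5 F [-6.1821  2.3576  5.9202] M [ 0.3441  1.1204 -0.0491] w 0.011 gf 38.50144386291504
t 54.96 F [-0.6866 -0.2866 -0.2284] M [-0.0841  0.0374 -0.0595] w 0.0499 gf 0.0
t 57.62 F [-0.0719 -0.2506 -0.58  ] M [-0.0127  0.0262  0.0198] w 0.0496 gf 0.0
```

View pics/w11.png

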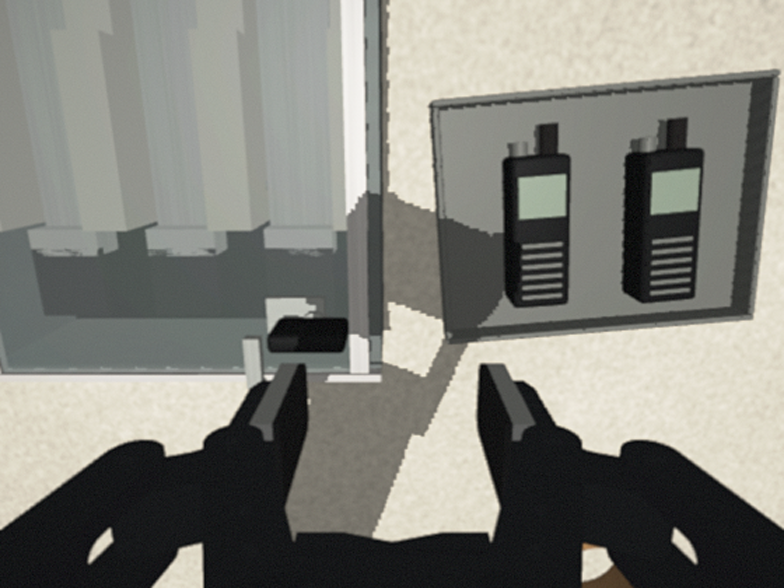

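View pics/t11.png

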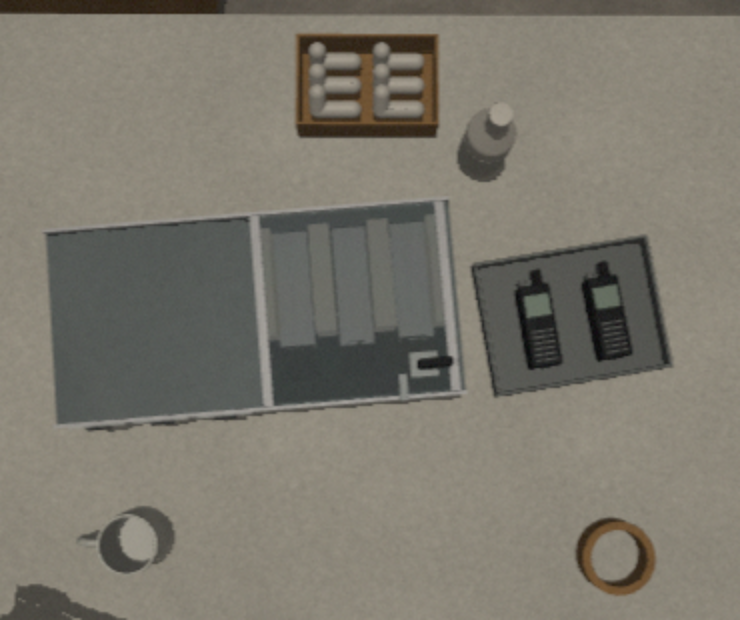

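Visually it is shut, but the pull test was inconclusive: 6 mm of motion with little force. I'll regrip, push firmly shut, set the knob to its zero stop, and pull in small steps.

Run:
```python
from lib import *
d=well(0,1)-well(0,0); d/=np.linalg.norm(d)
k=np.array([.4795,-.0645,.3035]); q=quat(A+np.pi/2)
env.reach(k+[0,0,.09],q); env.move_l(k,rate=.12,guard=8); env.grip(0.0,40); st("grip")
def F(): return round(float(np.dot(env.current_wrist_force(),d)),2)
print("shut",env.move_l(k-d*.004,rate=.02,guard=10),np.dot(np.array(env.current_ee_pos())-k,d),F())
j=np.array(env.current_joint_positions()); j[5]-=.06; env.goto_joints(j); st("turn to stop")
j[5]+=.06; env.goto_joints(j); st("back to 0")
for s in range(-2,14,2):
    r=env.move_l(k+d*s/1000,rate=.02,guard=14); print(s,r,F(),round(np.dot(np.array(env.current_ee_pos())-k,d)*1e3,2))
    if r or F()<-6: break
```

```text
grip t 61.35 F [-5.3151  0.3066  5.9221] M [0.038  0.8089 0.0404] w 0.0112 gf 41.93114519119263
shut True -0.0010575988533114168 3.81
turn to stop t 61.81 F [-1.7404  2.0487  2.4642] M [ 0.2483  0.251  -1.0814] w 0.0111 gf 50.18962025642395
back to 0 t 62.06 F [-2.05    1.0626  2.6563] M [ 0.1448  0.2049 -0.0624] w 0.0114 gf 41.384541392326355
-2 False 6.21 -1.43
0 False 1.44 -0.0
2 False 1.04 1.81
4 False -0.96 3.74
6 False -2.66 5.5
8 False -10.13 6.41
```

The knob is on its zero stop and the pull meets the keeper after about 6 mm of play, so it is latched. I'll push it fully shut, release, retreat and hand in.

Run:
```python
from lib import *
d=well(0,1)-well(0,0); d/=np.linalg.norm(d); k=np.array([.4795,-.0645,.3035])
env.move_l(k-d*.004,rate=.02,guard=22); st("shut",np.dot(np.array(env.current_ee_pos())-k,d))
env.grip(.05); env.move_l(np.array(env.current_ee_pos())+[0,0,.1],rate=.2)
env.goto_joints([1.264,0.052,1.401,0,1.689,-0.07]); env.dwell(.5)
a=env.capture("top")[:,:,::-1]; b=cv2.resize(a[40:350,100:470],None,fx=2,fy=2); cv2.imwrite("pics/t12.png",b)
print(tray(), np.abs(b.astype(int)-cv2.imread("pics/t11.png")).max(2).__gt__(40).sum()); st()
print(env.sign_off())
```

```text
shut -0.0016488207869536891 t 64.08 F [-1.5483  2.777   5.004 ] M [0.1417 0.1502 0.0246] w 0.0111 gf 41.69130206108093
(array([ 0.5498, -0.2662]), np.float64(0.17174147002315499), np.float64(0.19213525779814103), np.float64(0.2594095540504665)) 0
t 68.2 F [-0.5548 -1.1175 -0.036 ] M [ 0.0639 -0.0065  0.0439] w 0.0501 gf 0.0
the job is handed in; nothing more can be done
None
```

The job is done and handed in at about 68 s: both radios present (cradle 2 was empty) lie flat and apart in the tray, the cradles are level, the panel is shut and latched, and the polish, mug and tape were left untouched.

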